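Start and screw home a gear-head fill plug

TASK

Take the steel fill plug with the bar handle from the rack and screw it into the port of the gear head on the orange fixture. Set it square on the port, press only lightly and turn it backward (counter-clockwise seen from above) until you feel the thread start drop, then screw it forward (clockwise), without forcing it, until its flange sits fully home on the port face, and let go. Leave the other two stoppers in their wells.

Things in the scene. Friction and masses are not known exactly. Their poses are not given: they have to be found in the camera images.
- plug_grip (a point): Steel fill plug, 0.22 to 0.39 kg, upright in one of the rack's wells: centre of its bar handle. The bar is 14 mm thick along x, 50 mm long along y, 30 mm tall and stands on a round flange 58 mm in diameter, 5 mm thick. z is up. Flange underside 20 mm below this point, bar top 15 mm above. Take the bar from above; the next stopper's flange is at least 27 mm away from the plug's.
- plug_seat (a point): The same plug: point on its axis at the flange underside, the face that must seat on the port; axes as plug_grip. When let go in the port the plug stays as it is, so re-gripping is fine.
- plug_nose (a point): The same plug: lower end of its shank, 24 mm below the flange underside. Shank 31 mm in diameter with a tapered nose, carrying three small lugs 120 degrees apart, centred 13 mm below the flange underside; 40 mm in diameter over the lugs, each 5 mm wide, 3.5 mm tall.
- plug: The same plug as a whole: its origin and axes are those of plug_seat.
- fixture: Orange plate, 280 x 170 x 18 mm, fixed to the table, with a gear head held nose-up in four cream jaws, the port on top of it. Origin on the table, under the port's axis. Nothing within 75 mm of that axis stands higher than the port face; a clamp post on a far corner is 98 mm tall.
- port (a point): Centre of the port's mouth, in its flat face 105 mm above the table; z up along the bore. Barrel 66 mm outside, mouth flared 48 to 42 mm, bore 42 mm (1 mm clearance round the lugs). Press with 3 to 10 N and turn with at most about 0.7 N m: more than 120 N between plug and port counts as cross-threading.
- thread_top (a point): In the bore, on the axis, 5 mm below the face: top of a right-hand thread with three starts 120 degrees apart. Where they lie round the bore changes every time and is NOT told by any axes. Set down at a random angle, the lugs rest on the thread, flange 5 to 10 mm above the face (by luck: in a start). Turned forward (clockwise) there, they jam on a blunt wall.
- thread_start (a point): On the axis, 10 mm below the face: lug height once in a start. Turned back (counter-clockwise) under light pressure, the lugs climb a ramp (17 mm a turn; may first slip 1 to 5 mm off a blunt wall) and within 115 degrees drop 7 to 8 mm into a start, flange then 1.5 to 3.5 mm above the face. A wall stops them at most 15 degrees further back.
- thread_home (a point): On the axis, 13 mm below the face: lug height when home. From a start, turning forward (clockwise) lowers the plug 17 mm a turn (press lightly along): the flange meets the face after 40 to 60 degrees and the plug comes up tight some 25 degrees later. Fully home is the flange on the face.
- rack: Cream plate, 84 x 264 x 30 mm, fixed; origin under its centre, three wells 44 mm in diameter at -85, 0 and +85 mm along its y. One holds the plug, the others a cap and a blank; their flanges lie on its top, 30 mm above the table.
- cap_c (a point): Bystander in the rack: black plastic dust cap with a round mushroom knob, flange 54 mm in diameter; the point is 12 mm above its flange underside. Leave it in its well.
- blank_c (a point): Bystander in the rack: steel blanking stopper with a hexagon head 34 mm across flats, flange 52 mm in diameter; the point is 12 mm above its flange underside. Leave it in its well.
There are look-alikes about, which are no part of the job. Leave any yellow look-alike of the plug alone.

How it is judged:
By the outcome, as a careful person would: the job done as asked, in the order asked, and still so for the second after the job is handed in, with the robot touching nothing.
It also fails if it takes over 72 s, if anything falls off the work surface, if the arm or the gripper's body presses on something with over 40 N, if the wrist force passes 120 N, or if a joint passes its speed limit or range.

ROBOT

A 7-joint arm with a two-finger parallel gripper is mounted at the origin on the work surface. World frame = base frame: x ahead of the robot, y to its left, z up, the work surface at z = 0. Lengths are in m, angles in rad, forces in N, time in s.
With the tool pointing down it reaches from about 0.4 to 0.85 m from the base axis. Payload 10.4 kg.
Tool frame: the origin (TCP) lies at the very end of the fingers, on their centre line; the grasp point (between the pads) lies r.tcp_to_grasp behind it (r.tcp_to_grasp is the distance from the TCP to the grasp point, in m); z points along the fingers, y is the direction in which the jaws open and shut (so a half turn about z gives the same grasp; the last joint's range is limited). The gripper opens to 87 mm and grips with 3 to 60 N. Pads are 19 mm wide; open, the fingers measure 117 mm over their backs; the gripper's body (75 mm by 190 mm) begins 51 mm behind the grasp point.
Start: joints at [1.112, 0.332, -0.065, 1.46, 0.022, 1.35, -0.088], TCP at [0.264, -0.567, 0.223] pointing down, gripper open.
Joint ranges: [-2.6, 2.6], [-0.5, 2.12], [-1.47, 1.34], [0.16, 2.42], [-1.27, 4.41], [0.06, 2.06], [-2.6, 2.6]. Speed limits (rad/s): [2.22, 2.22, 2.79, 2.79, 3.14, 3.14, 3.14].

INTERFACE

Orientations are given as a unit quaternion [x, y, z, w].
In Python, from bench import r gives the robot as it stands. The module is installed in compiled form; this text tells all that it offers.
- The arm moves only by the shell command python3 -m inch 'ROWS' [FORCE]. ROWS is JSON, a list of rows, each an object with "offset": the shift along the tool's x, y, z in m, a list of three; "turn": the turn, a rotation vector about the tool's x, y, z in degrees, a list of three; "fingers": the finger opening in m, from 0 to 0.087. A call has 1 to 5 rows; each row shifts and turns the pose as measured when the row begins, along the tool's axes as they then stand; what a row does not reach is not made up. A row lasts 1/8 s, in which the tool goes at most 62.5 mm and 10.7 degrees, less where a joint would pass 70% of its speed; a pose out of reach is approached as far as the arm can. A call with a gripper value outside its range is refused whole. The fingers move at their own pace and stop on an object; FORCE is the grip in N (left out, the last holds). Time passes only in rows, so rows that do not move let the fingers close. It gives the time, the measured TCP pose, the force and the opening at its end, in the units of the state.
- r.read_state(): the state, without advancing time (a new reading comes with each control period).
- r.camera(name): name is "scene" or "top" or "wrist"; returns the picture (420x560x3 uint8, red, green, blue); there is no depth.
- r.camera_model(name): a dict with "fx", "fy", "cx", "cy" (pixels), "world_from_camera" (4x4, takes a point from camera to world coordinates); the wrist camera has in their place "mount" (4x4, takes a point from camera to tool coordinates, whose origin is the TCP and whose axes are the flange's). Camera axes: x right, y up, looking along -z (the intrinsics and any distortion apply to the point x, -y, -z); pixel columns grow to the right and rows downward; lengths in m; the calibration is good to about 2 mm. A picture is of the moment at which its call begins: read the wrist's pose just before it. camera_model takes no time and is no camera call.
- r.close_job(): hands the job in, once; it reports no verdict.
Trained networks look in the newest picture that a camera, given by its name, has taken for a name from the list of things; names that differ only in an ending like _2 or _b are one class to them, and where a whole thing is asked for, a point or a joint stands for the part that bears it (a point fixed in the world has none). Each returns a list of dicts, best first, with "score" (0 to 1); they miss things now and then, are a little off and sometimes report something else, mostly with a low value. They report only what shows in the picture. A call takes as long as a camera call. They do not tell look-alikes from the thing itself.
- r.cut_out(name, camera): "region" (420x560 bool, what is visible of it) and "extent" ([left, top, right, bottom] in pixels, round what is visible of it).
The state is a dict: "time": time; "joint_positions": joint angles; "joint_vel": joint speeds; "joint_torque": joint torques, N m; "ee_pos": TCP position; "eef_rot": TCP orientation; "ft_force": force on the tool from outside, world axes, zero at the start; "torque": the same for the moment, N m; "width": finger opening in m.
Only numpy, scipy, OpenCV 4.12 (cv2) and the standard library are available. Lean on these libraries where they do the work, as an engineer would, in place of code of your own. Each camera call takes 0.05 s, during which the arm holds its last target. There are 200 camera calls.

## Working session

There is one attempt and no reset: what is moved stays moved. The work goes in short steps, Python scripts to look and compute and a shell command to move; the robot and the scene stay as the last step left them, time stands still between calls to the robot, and variables do not carry over. Pictures are saved under pics/ and viewed, on a budget of 10 in all, crops included, one or two more only if the job needs it, and the job is handed in when it is done.

```bash
mkdir -p pics; cat > h.py <<'E'
from bench import r
import numpy as np, cv2
from scipy.spatial.transform import Rotation as R
def st(): return r.read_state()
def wfc(cam, s=None):
    m=r.camera_model(cam)
    if cam!='wrist': return m, np.array(m['world_from_camera'])
    s=s or st(); T=np.eye(4); T[:3,:3]=R.from_quat(s['eef_rot']).as_matrix(); T[:3,3]=s['ee_pos']
    return m, T@np.array(m['mount'])
def pix2plane(u,v,z,cam,s=None):
    m,T=wfc(cam,s); d=T[:3,:3]@np.array([(u-m['cx'])/m['fx'],-(v-m['cy'])/m['fy'],-1.])
    o=T[:3,3]; return o+d*(z-o[2])/d[2]
def proj(p,cam,s=None):
    m,T=wfc(cam,s); q=np.linalg.inv(T)@np.r_[p,1]
    return m['cx']+m['fx']*q[0]/-q[2], m['cy']-m['fy']*q[1]/-q[2]
def snap(cam,name):
    im=r.camera(cam); cv2.imwrite(f'pics/{name}.png',im[:,:,::-1]); return im
def tofull(): pass
E
python3 - <<'E'
from h import *
s=st(); print(s['time'],s['ee_pos'],s['eef_rot'],r.tcp_to_grasp); 
for c in ('scene','top','wrist'): print(c,{k:np.round(v,3).tolist() for k,v in r.camera_model(c).items()})
a=snap('top','t0'); b=snap('scene','s0')
cv2.imwrite('pics/both.png',cv2.resize(np.vstack([a,b]),(448,672))[:,:,::-1])
for n in ('plug','plug_grip','fixture','port','rack','cap_c','blank_c'):
    for c in ('top','scene'):
        try: print(n,c,[(round(d['score'],2),np.round(d['extent']).tolist()) for d in r.cut_out(n,c)][:3])
        except Exception as e: print(n,c,e)
E
```

```text
0.0 [ 0.26367497 -0.56623334  0.22176755] [ 9.76351611e-01  2.16187542e-01 -1.77293737e-04 -6.68129011e-04] 0.0187
scene {'fx': 447.628, 'fy': 447.628, 'cx': 284.504, 'cy': 209.875, 'world_from_camera': [[-0.858, -0.404, 0.318, 0.767], [0.514, -0.653, 0.556, 0.383], [-0.016, 0.64, 0.768, 0.749], [0.0, 0.0, 0.0, 1.0]]}
top {'fx': 386.29, 'fy': 386.29, 'cx': 284.582, 'cy': 207.225, 'world_from_camera': [[0.012, 0.995, -0.104, 0.392], [-0.999, 0.016, 0.042, -0.073], [0.043, 0.103, 0.994, 0.873], [0.0, 0.0, 0.0, 1.0]]}
wrist {'fx': 340.62, 'fy': 340.62, 'cx': 278.588, 'cy': 206.422, 'mount': [[-0.0, 0.952, 0.307, 0.084], [1.0, 0.0, 0.0, 0.0], [0.0, 0.307, -0.952, -0.162], [0.0, 0.0, 0.0, 1.0]]}
plug top [(0.93, [393.0, 236.0, 417.0, 261.0]), (0.86, [366.0, 169.0, 393.0, 197.0]), (0.65, [352.0, 226.0, 380.0, 248.0])]
plug scene [(0.97, [261.0, 140.0, 282.0, 169.0]), (0.84, [206.0, 151.0, 232.0, 184.0]), (0.68, [248.0, 119.0, 274.0, 145.0])]
plug_grip top [(0.93, [395.0, 235.0, 417.0, 264.0]), (0.81, [370.0, 166.0, 392.0, 195.0]), (0.68, [136.0, 104.0, 225.0, 235.0])]
plug_grip scene [(0.98, [202.0, 153.0, 230.0, 179.0]), (0.65, [256.0, 141.0, 282.0, 171.0]), (0.62, [247.0, 117.0, 272.0, 143.0])]
fixture top [(0.96, [138.0, 102.0, 224.0, 237.0]), (0.74, [363.0, 168.0, 394.0, 195.0])]
fixture scene [(0.76, [222.0, 261.0, 410.0, 420.0])]
port top [(0.88, [136.0, 103.0, 229.0, 236.0])]
port scene [(0.97, [222.0, 262.0, 407.0, 418.0]), (0.54, [221.0, 212.0, 248.0, 235.0])]
rack top [(0.56, [280.0, 145.0, 398.0, 207.0])]
rack scene [(0.77, [196.0, 152.0, 265.0, 257.0])]
cap_c top [(0.76, [295.0, 151.0, 320.0, 176.0]), (0.18, [367.0, 169.0, 394.0, 195.0])]
cap_c scene [(0.91, [221.0, 212.0, 249.0, 233.0])]
blank_c top []
blank_c scene [(0.59, [214.0, 183.0, 237.0, 207.0])]
```

View pics/t0.png

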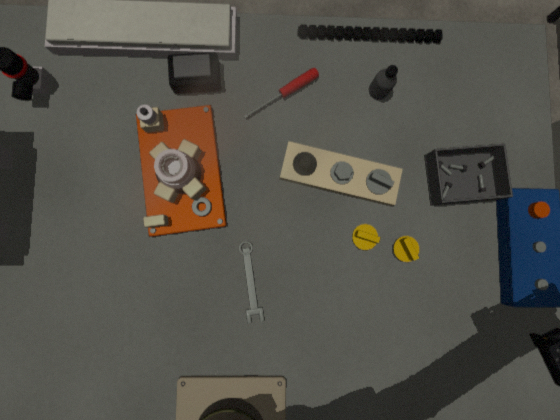

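Top view: three bar-handled candidates. The steel one is in the rack's end well at (379,182); the yellow ones at (366,237) and (406,249) lie on the table. The steel one fits (steel, in the rack well). The port is at about (175,167), the cap at (305,163) and the blank at (342,173).

```bash
python3 - <<'E'
from h import *
a=cv2.imread('pics/t0.png')
c=np.vstack([cv2.resize(a[130:270,270:430],(640,560),interpolation=cv2.INTER_CUBIC)])
cv2.imwrite('pics/crop1.png',c)
for n,uv,z in (('plugflange',(379.5,182),.035),('bar',(380.5,181.5),.065),('cap',(305,163),.045),('port',(174.5,167),.105)): print(n,pix2plane(*uv,z,'top').round(4))
# bar segment pixels
im=a[165:200,362:398]; print(r.read_state()['time'])
E
```

```text
plugflange [ 0.539  -0.3186  0.035 ]
bar [ 0.5348 -0.312   0.065 ]
cap [ 0.5761 -0.1514  0.045 ]
port [0.549  0.1156 0.105 ]
0.8
```

View pics/crop1.png

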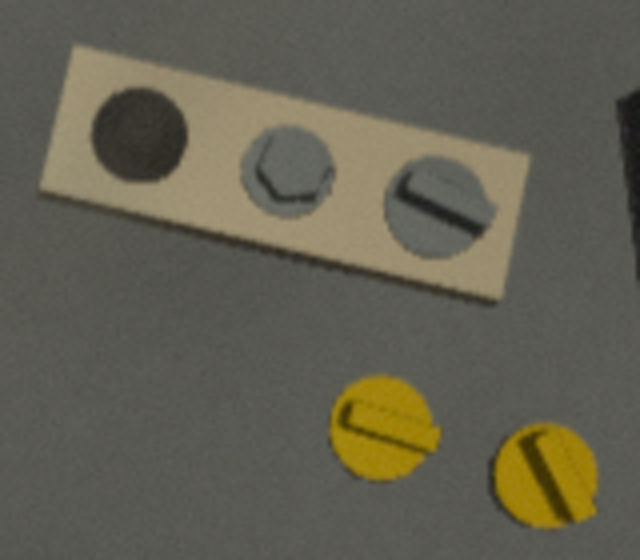

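The crop confirms it: a grey steel disc with a bar handle in the right-hand well, bar turned about 26° in the image. The middle one has the hexagon head and the left one is the black cap. Moving above the plug.

```bash
python3 -m inch '[{"offset":[0.059,-0.019,0],"turn":[0,0,0],"fingers":0.06},{"offset":[0.059,-0.019,0],"turn":[0,0,0],"fingers":0.06},{"offset":[0.059,-0.019,0],"turn":[0,0,0],"fingers":0.06},{"offset":[0.059,-0.019,0],"turn":[0,0,0],"fingers":0.06},{"offset":[0.059,-0.019,0],"turn":[0,0,0],"fingers":0.06}]'
python3 -m inch '[{"offset":[0.05,-0.019,0],"turn":[0,0,0],"fingers":0.06},{"offset":[0,0,0],"turn":[0,0,-10],"fingers":0.06},{"offset":[0,0,0],"turn":[0,0,-10],"fingers":0.06},{"offset":[0,0,0],"turn":[0,0,-10],"fingers":0.06},{"offset":[0,0,0],"turn":[0,0,-9],"fingers":0.06}]'
cat >> h.py <<'E'
def info():
    s=st(); e=R.from_quat(s['eef_rot']).as_matrix()
    print('t %.2f'%s['time'],'tcp',np.round(s['ee_pos'],4),'xyaw %.1f'%np.degrees(np.arctan2(e[1,0],e[0,0])),'z',e[:,2].round(3),'F',np.round(s['ft_force'],1),'M',np.round(s['torque'],2),'w %.4f'%s['width'],'q7 %.2f'%s['joint_positions'][6]); return s
def totool(s,d): return (R.from_quat(s['eef_rot']).inv().apply(d)).round(4)
E
python3 - <<'E'
from h import *
s=info(); print(np.round(s['joint_positions'],2)); snap('wrist','w1')
for n in('plug','plug_grip'):
  for d in r.cut_out(n,'wrist')[:3]:
    x=d['extent']; ys,xs=np.nonzero(d['region']); print(n,round(d['score'],2),np.round(x),xs.mean(),ys.mean())
E
```

```text
time: 1.42
ee_pos: [0.491, -0.3579, 0.2223]
eef_rot: [0.978, 0.21, -0.001, 0.001]
ft_force: [0.5, -1.4, 1.4]
width: 0.0606
time: 2.05
ee_pos: [0.5349, -0.3114, 0.2222]
eef_rot: [0.843, 0.537, 0.0, 0.001]
ft_force: [0.4, -0.6, -0.1]
width: 0.06
t 2.05 tcp [ 0.5349 -0.3114  0.2222] xyaw 65.0 z [ 0.001 -0.001 -1.   ] F [ 0.4 -0.6 -0.1] M [-0.09 -0.05 -0.04] w 0.0600 q7 -0.07
[ 0.73  0.34 -0.36  1.47  0.12  1.36 -0.07]
plug 0.96 [170. 257. 200. 287.] 180.75 269.46311475409834
plug 0.57 [146. 176. 196. 235.] 171.46544622425628 204.30068649885584
plug 0.56 [259. 156. 316. 215.] 285.4456993918332 183.91659426585576
plug_grip 0.72 [259. 159. 309. 216.] 285.54802259887003 184.21468926553672
plug_grip 0.71 [149. 175. 202. 238.] 172.00354138999558 204.622399291722
plug_grip 0.6 [168. 259. 198. 285.] 180.95762711864407 269.47033898305085
```

View pics/w1.png

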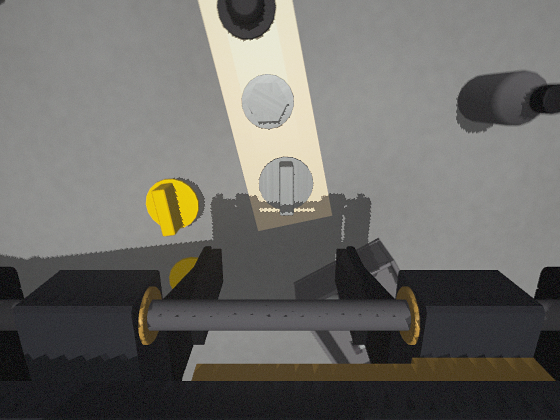

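Wrist view: the plug is at about (286,185) and its bar is upright in the image, so the jaws are already near square to it. Next I'll measure its centre and bar angle precisely.

```bash
python3 - <<'E'
from h import *
s=st(); s['ee_pos']; a=cv2.imread('pics/w1.png')
c=cv2.resize(a[145:230,240:335],(760,680)[0:2],interpolation=cv2.INTER_CUBIC); cv2.imwrite('pics/crop2.png',c[:600])
print(pix2plane(286,184.5,.035,'wrist').round(4)); print(pix2plane(287,185,.065,'wrist').round(4))
for d in r.cut_out('plug_grip','wrist'):
  if abs(d['extent'][0]-260)<10:
    ys,xs=np.nonzero(d['region']); print(cv2.minEnclosingCircle(np.c_[xs,ys].astype(np.float32)))
E
```

```text
[ 0.5403 -0.3184  0.035 ]
[ 0.5436 -0.3121  0.065 ]
((286.3987121582031, 185.9807891845703), 29.51722526550293)
```

View pics/crop2.png

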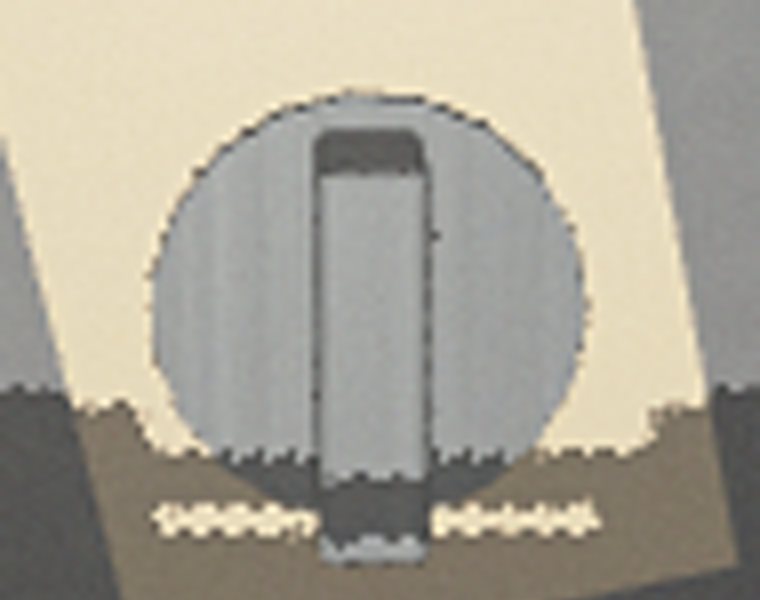

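```bash
python3 - <<'E'
from h import *
s=st()
for p in [(286.06,183.9,.035),(286.5,190.75,.065)]:
  q=pix2plane(*p,'wrist'); print(q.round(4), totool(s,q-np.array([*s['ee_pos'][:2],q[2]])))
E
```

```text
[ 0.5407 -0.3178  0.035 ] [-0.0031  0.008   0.    ]
[ 0.5408 -0.3171  0.065 ] [-0.0024  0.0078  0.    ]
```

```bash
python3 -m inch '[{"offset":[-0.003,0.008,0.05],"turn":[0,0,0],"fingers":0.05},{"offset":[0,0,0.05],"turn":[0,0,0],"fingers":0.05},{"offset":[0,0,0.04],"turn":[0,0,0],"fingers":0.05},{"offset":[0,0,0],"turn":[0,0,0],"fingers":0.05}]' 30
python3 - <<'E'
from h import *
s=info(); snap('wrist','w2'); print(totool(s,np.array([.5408,-.3173,.041])-s['ee_pos']))
E
```

```text
time: 2.75
ee_pos: [0.5418, -0.319, 0.0801]
eef_rot: [0.85, 0.527, 0.001, 0.002]
ft_force: [-0.3, 0.7, 1.8]
width: 0.0502
t 2.75 tcp [ 0.5418 -0.319   0.0801] xyaw 63.6 z [ 0.004 -0.003 -1.   ] F [-0.3  0.7  1.8] M [-0.05 -0.11  0.  ] w 0.0502 q7 -0.12
[ 0.0012 -0.0019  0.0391]
```

View pics/w2.png

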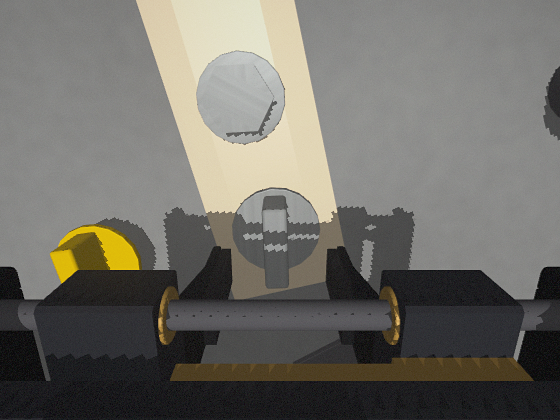

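Bar at (276,240), well between the fingers. Going down and gripping.

```bash
python3 -m inch '[{"offset":[0.001,-0.002,0.025],"turn":[0.3,0,-1.4],"fingers":0.05},{"offset":[0,0,0.014],"turn":[0,0,0],"fingers":0.05},{"offset":[0,0,0],"turn":[0,0,0],"fingers":0.05}]' 30
python3 - <<'E'
from h import *
s=info(); print(totool(s,np.array([.5408,-.3173,.0405])-s['ee_pos']))
E
python3 -m inch '[{"offset":[0,0,0],"turn":[0,0,0],"fingers":0.0},{"offset":[0,0,0],"turn":[0,0,0],"fingers":0.0},{"offset":[0,0,0],"turn":[0,0,0],"fingers":0.0},{"offset":[0,0,0],"turn":[0,0,0],"fingers":0.0}]' 40
python3 -c "
from h import *
info()"
```

```text
time: 3.18
ee_pos: [0.5458, -0.3201, 0.0495]
eef_rot: [0.844, 0.536, 0.002, 0.006]
ft_force: [0.6, -0.1, -0.6]
width: 0.05
t 3.17 tcp [ 0.5458 -0.3201  0.0495] xyaw 64.8 z [ 0.01  -0.007 -1.   ] F [ 0.6 -0.1 -0.6] M [-0.09 -0.    0.02] w 0.0500 q7 -0.11
[ 0.0004 -0.0058  0.0089]
time: 3.68
ee_pos: [0.5454, -0.3201, 0.0529]
eef_rot: [0.845, 0.535, 0.002, 0.006]
ft_force: [-19.9, 9.8, 17.7]
width: 0.018
t 3.67 tcp [ 0.5454 -0.3201  0.0529] xyaw 64.7 z [ 0.009 -0.007 -1.   ] F [-19.9   9.8  17.7] M [2.33 4.7  0.03] w 0.0180 q7 -0.12
```

The position drifted about 5 mm sideways, so the grip is off. Opening and re-measuring.

```bash
python3 -m inch '[{"offset":[0,0,0],"turn":[0,0,0],"fingers":0.05},{"offset":[0,0,0],"turn":[0,0,0],"fingers":0.05}]' 40
python3 -c "
from h import *
s=info();print(np.round(s['joint_positions'],3),np.round(s['joint_vel'],3))"
python3 -m inch '[{"offset":[0,0,-0.03],"turn":[0,0,0],"fingers":0.05},{"offset":[0,0,0],"turn":[0,0,0],"fingers":0.05}]'
python3 - <<'E'
from h import *
s=info();print(np.round(s['joint_positions'],3),np.round(s['joint_vel'],3)); a=snap('wrist','w3'); snap('top','t3'); snap('scene','s3')
E
```

```text
time: 3.92
ee_pos: [0.5452, -0.3201, 0.0531]
eef_rot: [0.845, 0.535, 0.002, 0.006]
ft_force: [0.1, -0.3, -0.4]
width: 0.0309
t 3.92 tcp [ 0.5452 -0.3201  0.0531] xyaw 64.7 z [ 0.009 -0.008 -1.   ] F [ 0.1 -0.3 -0.4] M [-0.05 -0.05 -0.01] w 0.0309 q7 -0.12
[ 0.716  0.503 -0.334  1.617  0.188  1.042 -0.115] [-0.001 -0.002  0.001 -0.001 -0.     0.001 -0.001]
time: 4.18
ee_pos: [0.5455, -0.32, 0.0838]
eef_rot: [0.845, 0.535, 0.002, 0.006]
ft_force: [0.3, 0.0, -0.1]
width: 0.0472
t 4.17 tcp [ 0.5455 -0.32    0.0838] xyaw 64.7 z [ 0.01  -0.008 -1.   ] F [ 0.3  0.  -0.1] M [-0.03 -0.08 -0.01] w 0.0472 q7 -0.11
[ 0.721  0.469 -0.341  1.594  0.174  1.096 -0.106] [-0.001  0.043  0.009  0.048  0.004 -0.015 -0.002]
```

View pics/w3.png

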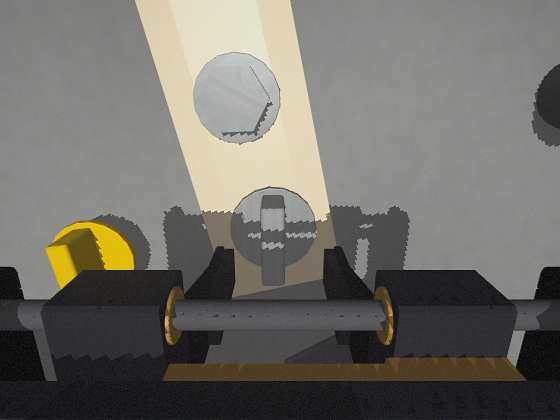

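```bash
cat >> h.py <<'E'
def corr(target, yaw):
    s=st(); C=R.from_quat(s['eef_rot']); c,sn=np.cos(np.radians(yaw)),np.sin(np.radians(yaw))
    D=R.from_matrix(np.array([[c,sn,0],[sn,-c,0],[0,0,-1.]])); 
    print('off',totool(s,np.array(target)-s['ee_pos']),'turn',np.degrees((C.inv()*D).as_rotvec()).round(2))
E
python3 - <<'E'
from h import *
s=st(); a=cv2.imread('pics/w3.png')
for p in [(274.5,246,.065),(274,227,.035),(276,246,.065)]:
  q=pix2plane(*p,'wrist'); print(q.round(4))
corr([.5408,-.3173,.0838],65)
for v in (215,262,275): print(v,a[v,250:300,1].tolist())
E
```

```text
[ 0.5429 -0.3149  0.065 ]
[ 0.5424 -0.3149  0.035 ]
[ 0.5436 -0.3153  0.065 ]
off [ 0.0006 -0.0031 -0.0032] turn [ 0.38  0.14 -0.33]
215 [158, 154, 155, 160, 160, 160, 163, 162, 163, 161, 111, 141, 147, 161, 161, 163, 161, 163, 160, 163, 163, 160, 162, 160, 157, 159, 161, 162, 165, 166, 161, 162, 150, 140, 103, 82, 137, 160, 160, 159, 158, 155, 152, 156, 156, 158, 158, 155, 157, 152]
262 [106, 93, 87, 86, 87, 84, 85, 84, 88, 89, 84, 71, 83, 85, 86, 87, 85, 88, 87, 85, 84, 83, 89, 84, 87, 87, 89, 88, 87, 89, 88, 85, 81, 81, 76, 83, 86, 87, 85, 86, 86, 88, 87, 85, 87, 86, 97, 111, 115, 113]
275 [112, 113, 113, 112, 112, 106, 111, 115, 111, 110, 113, 95, 76, 84, 85, 84, 87, 83, 85, 85, 88, 82, 89, 83, 86, 86, 87, 84, 88, 85, 85, 87, 85, 79, 76, 113, 114, 110, 113, 111, 109, 109, 111, 112, 110, 111, 109, 113, 111, 111]
```

```bash
python3 -m inch '[{"offset":[0.0035,-0.005,0],"turn":[0.4,0.1,0],"fingers":0.05},{"offset":[0,0,0],"turn":[0,0,0],"fingers":0.05}]'
python3 - <<'E'
from h import *
s=info(); corr([.5423,-.3146,.045],64.7)
E
```

```text
time: 4.58
ee_pos: [0.5396, -0.313, 0.0793]
eef_rot: [0.845, 0.535, -0.001, -0.001]
ft_force: [0.4, 1.1, -0.2]
width: 0.05
t 4.58 tcp [ 0.5396 -0.313   0.0793] xyaw 64.7 z [-0.003  0.001 -1.   ] F [ 0.4  1.1 -0.2] M [-0.03 -0.06  0.  ] w 0.0500 q7 -0.11
off [-0.0003  0.0032  0.0343] turn [-0.15  0.02 -0.02]
```

```bash
python3 -m inch '[{"offset":[0,0.002,0],"turn":[0,0,0],"fingers":0.04},{"offset":[0,0,0.012],"turn":[0,0,0],"fingers":0.04},{"offset":[0,0,0.012],"turn":[0,0,0],"fingers":0.04},{"offset":[0,0,0],"turn":[0,0,0],"fingers":0.04},{"offset":[0,0,0],"turn":[0,0,0],"fingers":0.04}]'
python3 - <<'E'
from h import *
s=info(); corr([.5423,-.3146,.041],64.7); a=snap('wrist','w4'); print(proj([.5423,-.3146,.065],'wrist'))
for v in (215,230,245,260,275): print(v,a[v,250:310:1,1].tolist())
E
```

```text
time: 5.2
ee_pos: [0.5409, -0.3137, 0.0523]
eef_rot: [0.845, 0.535, -0.001, -0.002]
ft_force: [-0.0, -0.6, -0.3]
width: 0.04
t 5.20 tcp [ 0.5409 -0.3137  0.0523] xyaw 64.7 z [-0.004  0.002 -1.   ] F [-0.  -0.6 -0.3] M [-0.02 -0.06  0.  ] w 0.0400 q7 -0.12
off [-0.0002  0.0017  0.0113] turn [-0.25  0.02 -0.01]
(np.float64(282.1541277883454), np.float64(277.22858202309556))
215 [210, 211, 212, 210, 212, 213, 216, 216, 149, 87, 90, 107, 147, 173, 163, 159, 160, 164, 158, 159, 154, 156, 162, 157, 153, 153, 153, 158, 158, 159, 160, 159, 158, 161, 161, 158, 159, 159, 156, 157, 154, 155, 157, 153, 156, 157, 156, 155, 152, 154, 159, 156, 155, 159, 160, 161, 161, 164, 154, 123]
230 [163, 163, 161, 162, 94, 87, 85, 87, 155, 160, 155, 160, 92, 84, 82, 82, 159, 168, 163, 153, 158, 94, 76, 85, 86, 92, 88, 90, 90, 94, 94, 92, 95, 92, 87, 91, 90, 93, 89, 92, 88, 90, 92, 86, 89, 87, 90, 84, 84, 71, 156, 158, 159, 160, 93, 82, 81, 81, 151, 158]
245 [164, 100, 91, 164, 162, 161, 158, 158, 96, 92, 84, 154, 160, 162, 160, 160, 159, 159, 161, 159, 158, 139, 81, 80, 86, 87, 88, 90, 90, 85, 87, 87, 91, 90, 86, 90, 89, 87, 88, 86, 90, 86, 86, 89, 91, 89, 86, 82, 82, 83, 70, 88, 156, 162, 157, 158, 159, 91, 89, 84]
260 [88, 89, 89, 91, 87, 88, 87, 86, 84, 84, 87, 83, 83, 89, 85, 88, 87, 86, 91, 88, 83, 82, 94, 140, 144, 153, 158, 156, 157, 159, 159, 158, 161, 156, 158, 158, 153, 152, 154, 155, 156, 158, 161, 165, 161, 155, 157, 146, 138, 126, 76, 83, 86, 86, 88, 84, 88, 85, 83, 84]
275 [83, 87, 89, 88, 85, 83, 85, 83, 82, 85, 82, 84, 86, 84, 88, 83, 89, 88, 87, 87, 86, 86, 73, 82, 83, 88, 83, 87, 88, 85, 86, 87, 86, 84, 81, 86, 84, 88, 82, 84, 85, 89, 83, 89, 86, 86, 88, 84, 82, 74, 75, 86, 86, 87, 85, 85, 85, 83, 81, 83]
```

```bash
python3 -m inch '[{"offset":[0,0.003,0],"turn":[-0.2,0,0],"fingers":0.04},{"offset":[0,0,0],"turn":[0,0,0],"fingers":0.04},{"offset":[0,0,0.009],"turn":[0,0,0],"fingers":0.04},{"offset":[0,0,0],"turn":[0,0,0],"fingers":0.04}]'
python3 - <<'E'
from h import *
s=info(); a=snap('wrist','w5')
for v in (240,275,285): print(v,a[v,225:340:1,1].tolist())
E
```

```text
time: 5.75
ee_pos: [0.544, -0.3153, 0.0432]
eef_rot: [0.845, 0.535, -0.0, 0.0]
ft_force: [-0.2, -0.2, -0.1]
width: 0.0397
t 5.75 tcp [ 0.544  -0.3153  0.0432] xyaw 64.7 z [ 0.    -0.001 -1.   ] F [-0.2 -0.2 -0.1] M [-0.01 -0.07  0.01] w 0.0397 q7 -0.12
240 [114, 113, 113, 112, 110, 112, 115, 82, 83, 88, 95, 90, 89, 88, 86, 85, 88, 90, 92, 90, 91, 88, 89, 91, 93, 87, 88, 87, 87, 90, 90, 85, 92, 90, 90, 91, 90, 90, 88, 76, 83, 88, 90, 92, 92, 86, 90, 89, 88, 92, 92, 88, 91, 92, 93, 96, 91, 87, 88, 90, 91, 90, 95, 88, 89, 85, 87, 84, 76, 87, 88, 87, 88, 88, 89, 87, 84, 85, 80, 86, 89, 88, 86, 86, 84, 85, 89, 85, 85, 83, 86, 87, 83, 83, 84, 82, 83, 86, 89, 80, 85, 112, 114, 113, 112, 112, 113, 113, 113, 112, 115, 115, 116, 110, 114]
275 [31, 23, 31, 32, 37, 27, 31, 36, 40, 30, 32, 32, 30, 32, 32, 30, 55, 86, 82, 88, 89, 83, 87, 82, 85, 85, 84, 82, 83, 84, 83, 83, 86, 85, 85, 86, 91, 86, 87, 71, 81, 84, 83, 86, 83, 86, 81, 87, 84, 87, 82, 86, 86, 87, 85, 84, 85, 84, 87, 84, 83, 90, 85, 86, 87, 87, 82, 80, 74, 84, 85, 83, 88, 84, 84, 82, 84, 86, 80, 85, 84, 83, 82, 79, 83, 84, 83, 81, 79, 82, 83, 45, 28, 33, 39, 29, 23, 34, 38, 29, 27, 33, 30, 33, 26, 35, 18, 35, 36, 26, 33, 25, 35, 24, 31]
285 [26, 36, 28, 30, 26, 35, 31, 24, 30, 31, 32, 29, 37, 28, 30, 34, 84, 88, 85, 87, 87, 83, 82, 87, 84, 83, 82, 82, 85, 84, 84, 83, 87, 87, 81, 87, 88, 83, 88, 70, 75, 82, 81, 83, 83, 83, 87, 83, 87, 81, 87, 82, 85, 86, 83, 82, 83, 80, 85, 85, 85, 84, 84, 83, 85, 85, 83, 82, 70, 83, 81, 89, 82, 81, 85, 81, 80, 80, 80, 84, 83, 79, 85, 81, 81, 82, 82, 83, 77, 82, 86, 87, 34, 33, 35, 25, 32, 31, 29, 17, 30, 31, 32, 23, 28, 27, 25, 33, 26, 26, 32, 34, 36, 26, 20]
```

Bar centred between the fingers now (both at u≈278.7). Closing.

```bash
python3 -m inch '[{"offset":[0,0,0],"turn":[0,0,0],"fingers":0.0},{"offset":[0,0,0],"turn":[0,0,0],"fingers":0.0},{"offset":[0,0,0],"turn":[0,0,0],"fingers":0.0},{"offset":[0,0,0],"turn":[0,0,0],"fingers":0.0}]' 45
python3 -c "
from h import *
info()"
```

```text
time: 6.3
ee_pos: [0.5444, -0.3154, 0.0441]
eef_rot: [0.845, 0.535, 0.0, 0.001]
ft_force: [-1.3, 0.6, 1.3]
width: 0.0136
t 6.30 tcp [ 0.5444 -0.3154  0.0441] xyaw 64.7 z [ 0.001 -0.001 -1.   ] F [-1.3  0.6  1.3] M [ 0.2   0.27 -0.07] w 0.0136 q7 -0.12
```

```bash
python3 -m inch '[{"offset":[0,0,-0.03],"turn":[0,0,0],"fingers":0.0},{"offset":[0,0,-0.04],"turn":[0,0,0],"fingers":0.0},{"offset":[0,0,-0.04],"turn":[0,0,0],"fingers":0.0},{"offset":[0,0,-0.04],"turn":[0,0,0],"fingers":0.0},{"offset":[0.02,-0.01,0],"turn":[0,0,0],"fingers":0.0}]'
python3 -m inch '[{"offset":[0.05,-0.023,0],"turn":[0,0,0],"fingers":0.0},{"offset":[0.05,-0.023,0],"turn":[0,0,0],"fingers":0.0},{"offset":[0.05,-0.023,0],"turn":[0,0,0],"fingers":0.0},{"offset":[0.05,-0.023,0],"turn":[0,0,0],"fingers":0.0},{"offset":[0.03,-0.014,0],"turn":[0,0,0],"fingers":0.0}]'
python3 - <<'E'
from h import *
s=info(); corr([.549,.1156,.2],64.7)
E
```

```text
time: 6.92
ee_pos: [0.5412, -0.2933, 0.1947]
eef_rot: [0.846, 0.534, -0.002, -0.002]
ft_force: [0.5, 0.2, -3.6]
width: 0.0139
time: 7.55
ee_pos: [0.5387, -0.028, 0.1869]
eef_rot: [0.845, 0.534, -0.005, -0.006]
ft_force: [-0.2, -0.7, -4.2]
width: 0.0139
t 7.55 tcp [ 0.5387 -0.028   0.1869] xyaw 64.6 z [-0.016  0.005 -1.   ] F [-0.2 -0.7 -4.2] M [-0.05 -0.15  0.06] w 0.0139 q7 -0.56
off [ 0.1341 -0.0526 -0.0125] turn [-0.95  0.12 -0.11]
```

```bash
python3 -m inch '[{"offset":[0.035,-0.026,-0.006],"turn":[-0.5,0,0],"fingers":0.0},{"offset":[0.025,-0.02,-0.006],"turn":[-0.4,0,0],"fingers":0.0},{"offset":[0,0,0],"turn":[0,0,0],"fingers":0.0},{"offset":[0,0,0],"turn":[0,0,0],"fingers":0.0}]'
python3 - <<'E'
from h import *
s=info(); corr([.549,.1156,.2],64.7); snap('wrist','w6')
for d in r.cut_out('port','wrist')[:2]: print(d['score'],d['extent'])
print(proj([.549,.1156,.105],'wrist'))
E
```

```text
time: 8.05
ee_pos: [0.5168, 0.0545, 0.1931]
eef_rot: [0.843, 0.538, -0.005, -0.002]
ft_force: [0.4, -0.5, -3.4]
width: 0.0138
t 8.05 tcp [0.5168 0.0545 0.1931] xyaw 65.1 z [-0.011 -0.001 -1.   ] F [ 0.4 -0.5 -3.4] M [-0.03 -0.07  0.03] w 0.0138 q7 -0.70
off [ 0.069   0.0034 -0.0073] turn [-0.54  0.32  0.41]
0.71 [125.7, 0.3, 465.4, 237.5]
(np.float64(284.16072449922945), np.float64(118.61768220800637))
```

View pics/w6.png

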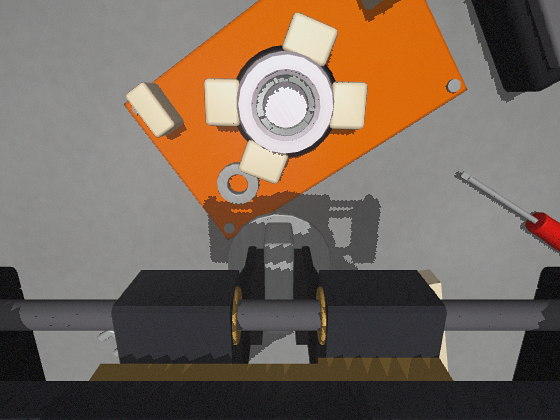

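The port face is at about (286,102), with the plug held upright in the jaws at (279,245). Fitting the port ring.

```bash
python3 - <<'E'
from h import *
s=st(); a=cv2.imread('pics/w6.png'); hsv=cv2.cvtColor(a,cv2.COLOR_BGR2HSV)
m=((hsv[...,1]<35)&(hsv[...,2]>170)).astype(np.uint8); m[:45]=0;m[160:]=0;m[:,:225]=0;m[:,345:]=0
cs,_=cv2.findContours(m,cv2.RETR_CCOMP,cv2.CHAIN_APPROX_NONE)
for c in sorted(cs,key=cv2.contourArea)[-3:]:
  e=cv2.fitEllipse(cv2.convexHull(c)); q=pix2plane(*e[0],.105,'wrist'); print(np.round(e[0],1),np.round(e[1],1),cv2.contourArea(c),q.round(4))
c=a[40:165,220:350].copy(); c[m[40:165,220:350]>0,2]=255; cv2.imwrite('pics/c6.png',cv2.resize(np.hstack([a[40:165,220:350],c]),(780,375)))
E
```

```text
[230.2  91.2] [12.4 27.8] 163.0 [0.5227 0.1482 0.105 ]
[284.9 101.7] [65.1 68.5] 1832.0 [0.5542 0.1258 0.105 ]
[285.2 103.5] [94.6 99.2] 7198.5 [0.5539 0.1247 0.105 ]
```

View pics/c6.png

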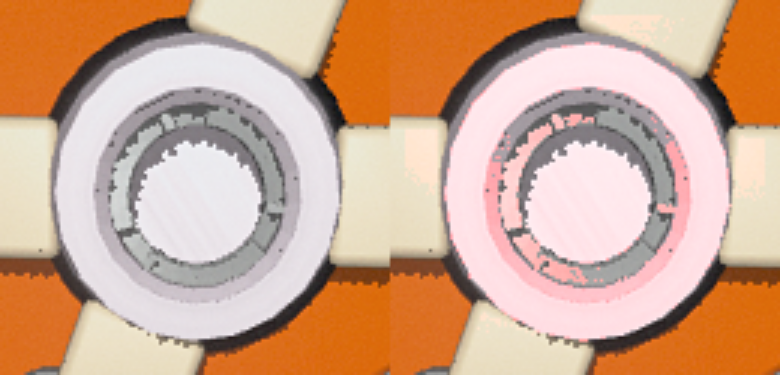

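```bash
python3 - <<'E'
from h import *
q=pix2plane(285.8,104,.105,'wrist'); print(q.round(4)); corr([*q[:2],.2],65.1)
out=[]
for c,f in(('top','t0'),('scene','s0')):
  a=cv2.imread(f'pics/{f}.png'); u,v=proj(q,c); print(c,u,v); x,y=int(u)-40,int(v)-40
  b=cv2.resize(a[y:y+80,x:x+80],(400,400),interpolation=cv2.INTER_CUBIC)
  t=np.linspace(0,2*np.pi,60)
  for k in t:
    for rad in(.033,.024):
      p=proj(q+rad*np.array([np.cos(k),np.sin(k),0]),c); cv2.circle(b,(int((p[0]-x)*5),int((p[1]-y)*5)),1,(0,255,0),-1)
  out.append(b)
cv2.imwrite('pics/c7.png',np.hstack(out))
E
```

```text
[0.5542 0.1242 0.105 ]
off [ 0.079   0.0041 -0.007 ] turn [-0.53  0.29 -0.03]
top 170.25827642274274 164.3679284150841
scene 322.42740555768745 309.3672344084894
```

View pics/c7.png

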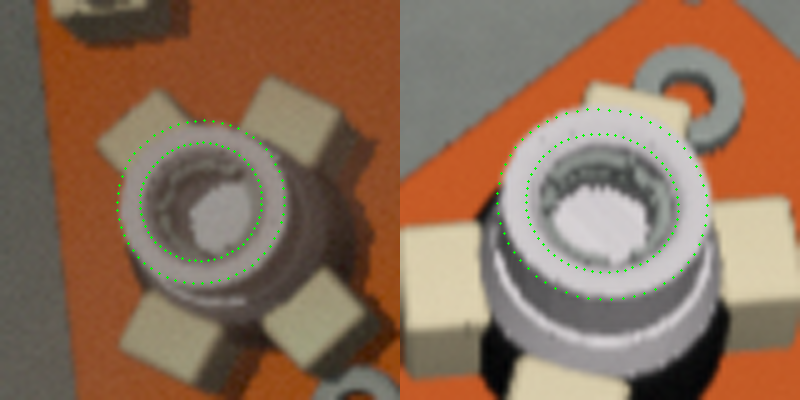

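Reprojected port circle fits all three views: port at (0.554, 0.124). Moving over it.

```bash
python3 -m inch '[{"offset":[0.035,0.002,0],"turn":[-0.5,0.3,0],"fingers":0.0},{"offset":[0.03,0.002,0],"turn":[0,0,0],"fingers":0.0},{"offset":[0,0,0],"turn":[0,0,0],"fingers":0.0},{"offset":[0,0,0],"turn":[0,0,0],"fingers":0.0}]'
python3 - <<'E'
from h import *
s=info(); corr([.5542,.1242,.17],65)
E
```

```text
time: 8.65
ee_pos: [0.5493, 0.1076, 0.1911]
eef_rot: [0.845, 0.534, -0.002, -0.0]
ft_force: [-0.4, -0.6, -3.4]
width: 0.0139
t 8.65 tcp [0.5493 0.1076 0.1911] xyaw 64.6 z [-0.003 -0.001 -1.   ] F [-0.4 -0.6 -3.4] M [-0.02 -0.15  0.11] w 0.0139 q7 -0.84
off [ 0.0171 -0.0027  0.021 ] turn [-0.12  0.12 -0.4 ]
```

```bash
python3 -m inch '[{"offset":[0.014,-0.002,0],"turn":[-0.1,0.1,0],"fingers":0.0},{"offset":[0,0,0],"turn":[0,0,0],"fingers":0.0},{"offset":[0,0,0],"turn":[0,0,0],"fingers":0.0}]'
python3 - <<'E'
from h import *
s=info(); corr([.5542,.1242,.155],65)
E
```

```text
time: 9.02
ee_pos: [0.5537, 0.1199, 0.1909]
eef_rot: [0.846, 0.533, -0.001, 0.0]
ft_force: [-0.6, -0.6, -4.1]
width: 0.0137
t 9.03 tcp [0.5537 0.1199 0.1909] xyaw 64.4 z [-0.001 -0.001 -1.   ] F [-0.6 -0.6 -4.1] M [ 0.01 -0.05  0.02] w 0.0137 q7 -0.87
off [ 0.0041 -0.0014  0.0359] turn [-0.01  0.07 -0.56]
```

```bash
python3 -m inch '[{"offset":[0.004,-0.0015,0.015],"turn":[0,0,0],"fingers":0.0},{"offset":[0,0,0.015],"turn":[0,0,0],"fingers":0.0},{"offset":[0,0,0],"turn":[0,0,0],"fingers":0.0},{"offset":[0,0,0],"turn":[0,0,0],"fingers":0.0}]'
python3 - <<'E'
from h import *
s=info(); corr([.5542,.1242,.145],65); snap('scene','s8'); snap('top','t8')
x=int(proj([.5542,.1242,.12],'scene')[0])-60
a=cv2.imread('pics/s8.png')[240:360,262:382]; b=cv2.imread('pics/t8.png')[110:230,110:230]
cv2.imwrite('pics/c8.png',cv2.resize(np.hstack([b,a]),(800,400),interpolation=cv2.INTER_CUBIC))
E
```

```text
time: 9.52
ee_pos: [0.5535, 0.1238, 0.1578]
eef_rot: [0.846, 0.533, -0.001, 0.0]
ft_force: [0.1, 0.4, -3.5]
width: 0.0139
t 9.53 tcp [0.5535 0.1238 0.1578] xyaw 64.4 z [-0.002 -0.002 -1.   ] F [ 0.1  0.4 -3.5] M [ 0.04 -0.06  0.03] w 0.0139 q7 -0.89
off [0.0007 0.0005 0.0128] turn [-0.07  0.14 -0.58]
```

View pics/c8.png

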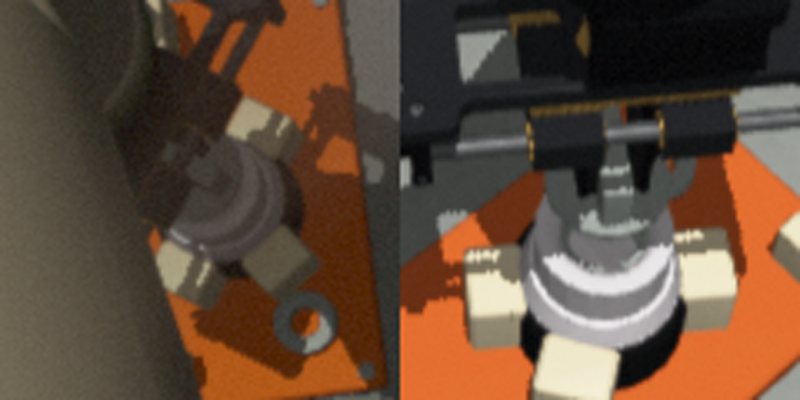

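```bash
I='python3 -m inch'; python3 -m inch '[{"offset":[0.0005,0.0005,0.008],"turn":[0,0.1,0],"fingers":0.0},{"offset":[0,0,0.008],"turn":[0,0,0],"fingers":0.0},{"offset":[0,0,0],"turn":[0,0,0],"fingers":0.0}]'
python3 -c "
from h import *
info()
corr([.5542,.1242,.125],64.4)"
python3 -m inch '[{"offset":[0,0,0.005],"turn":[0,0,0],"fingers":0.0},{"offset":[0,0,0],"turn":[0,0,0],"fingers":0.0}]'
python3 -c "
from h import *
info()
corr([.5542,.1242,.125],64.4)"
```

```text
time: 10.0
ee_pos: [0.5545, 0.1238, 0.1413]
eef_rot: [0.846, 0.533, -0.0, -0.0]
ft_force: [-0.1, 0.7, -3.3]
width: 0.0136
t 10.00 tcp [0.5545 0.1238 0.1413] xyaw 64.4 z [-0. -0. -1.] F [-0.1  0.7 -3.3] M [-0.05 -0.06 -0.01] w 0.0136 q7 -0.90
off [ 0.0002 -0.0004  0.0163] turn [-0.01  0.01 -0.01]
time: 10.25
ee_pos: [0.5545, 0.1239, 0.1359]
eef_rot: [0.846, 0.533, -0.0, -0.0]
ft_force: [-0.6, -0.1, -2.8]
width: 0.0136
t 10.25 tcp [0.5545 0.1239 0.1359] xyaw 64.4 z [-0.  0. -1.] F [-0.6 -0.1 -2.8] M [ 0.   -0.05  0.03] w 0.0136 q7 -0.90
off [ 0.0001 -0.0004  0.0109] turn [-0.01  0.   -0.01]
```

Very square. Continuing in small steps.

```bash
for k in 1; do python3 -m inch '[{"offset":[0,-0.0003,0.004],"turn":[0,0,0],"fingers":0.0},{"offset":[0,0,0],"turn":[0,0,0],"fingers":0.0}]'; done
python3 -c "
from h import *
info()"
python3 -m inch '[{"offset":[0,0,0.003],"turn":[0,0,0],"fingers":0.0},{"offset":[0,0,0],"turn":[0,0,0],"fingers":0.0}]'
python3 -c "
from h import *
info()"
python3 -m inch '[{"offset":[0,0,0.003],"turn":[0,0,0],"fingers":0.0}]'
python3 -c "
from h import *
info()"
```

```text
time: 10.5
ee_pos: [0.5544, 0.1246, 0.1321]
eef_rot: [0.846, 0.533, 0.0, -0.0]
ft_force: [-0.7, 1.0, -2.4]
width: 0.0135
t 10.50 tcp [0.5544 0.1246 0.1321] xyaw 64.4 z [ 0.     0.001 -1.   ] F [-0.7  1.  -2.4] M [ 0.21  0.06 -0.  ] w 0.0135 q7 -0.90
time: 10.75
ee_pos: [0.5546, 0.1255, 0.1293]
eef_rot: [0.846, 0.533, 0.001, -0.0]
ft_force: [0.7, 1.8, -4.4]
width: 0.0136
t 10.75 tcp [0.5546 0.1255 0.1293] xyaw 64.5 z [ 0.001  0.002 -1.   ] F [ 0.7  1.8 -4.4] M [ 0.35 -0.06 -0.02] w 0.0136 q7 -0.90
time: 10.88
ee_pos: [0.5551, 0.1258, 0.1279]
eef_rot: [0.846, 0.533, 0.002, -0.0]
ft_force: [-8.6, -0.8, 27.7]
width: 0.0138
t 10.88 tcp [0.5551 0.1258 0.1279] xyaw 64.4 z [ 0.003  0.002 -1.   ] F [-8.6 -0.8 27.7] M [-0.5   2.25  0.01] w 0.0138 q7 -0.91
```

```bash
python3 -m inch '[{"offset":[0,0,0],"turn":[0,0,0],"fingers":0.0}]'
python3 -c "
from h import *
info()"
python3 -m inch '[{"offset":[0,0,0.0004],"turn":[0,0,-5],"fingers":0.0}]'
python3 -c "
from h import *
info()"
python3 -m inch '[{"offset":[0,0,0.0004],"turn":[0,0,-5],"fingers":0.0},{"offset":[0,0,0.0004],"turn":[0,0,-5],"fingers":0.0}]'
python3 -c "
from h import *
info()"
```

```text
time: 11.0
ee_pos: [0.555, 0.1257, 0.1286]
eef_rot: [0.846, 0.533, 0.001, 0.0]
ft_force: [-3.3, 0.1, -0.1]
width: 0.0134
t 11.00 tcp [0.555  0.1257 0.1286] xyaw 64.4 z [ 0.003  0.001 -1.   ] F [-3.3  0.1 -0.1] M [ 0.08  0.6  -0.06] w 0.0134 q7 -0.91
time: 11.12
ee_pos: [0.5548, 0.1257, 0.1286]
eef_rot: [0.821, 0.57, 0.001, 0.0]
ft_force: [-3.9, 1.5, -0.6]
width: 0.0136
t 11.12 tcp [0.5548 0.1257 0.1286] xyaw 69.5 z [ 0.002  0.001 -1.   ] F [-3.9  1.5 -0.6] M [ 0.33  0.78 -0.03] w 0.0136 q7 -0.82
time: 11.38
ee_pos: [0.554, 0.1259, 0.1273]
eef_rot: [0.767, 0.642, 0.001, -0.0]
ft_force: [-1.5, 1.8, -3.7]
width: 0.0137
t 11.38 tcp [0.554  0.1259 0.1273] xyaw 79.9 z [ 0.001  0.001 -1.   ] F [-1.5  1.8 -3.7] M [ 0.46  0.21 -0.01] w 0.0137 q7 -0.65
```

```bash
python3 -m inch '[{"offset":[0,0,0.0012],"turn":[0,0,-2],"fingers":0.0}]'
python3 -c "
from h import *
info()"
python3 -m inch '[{"offset":[0,0,0.0012],"turn":[0,0,-5],"fingers":0.0}]'
python3 -c "
from h import *
info()"
python3 -m inch '[{"offset":[0,0,0.001],"turn":[0,0,-5],"fingers":0.0},{"offset":[0,0,0.0007],"turn":[0,0,-5],"fingers":0.0}]'
python3 -c "
from h import *
info()"
```

```text
time: 11.5
ee_pos: [0.554, 0.1258, 0.126]
eef_rot: [0.755, 0.656, 0.001, -0.0]
ft_force: [-0.3, 1.6, -2.3]
width: 0.0137
t 11.50 tcp [0.554  0.1258 0.126 ] xyaw 81.9 z [ 0.001  0.001 -1.   ] F [-0.3  1.6 -2.3] M [ 0.43 -0.01 -0.02] w 0.0137 q7 -0.62
time: 11.62
ee_pos: [0.5541, 0.1262, 0.1254]
eef_rot: [0.725, 0.688, 0.001, -0.0]
ft_force: [-5.0, 0.6, 12.2]
width: 0.0139
t 11.62 tcp [0.5541 0.1262 0.1254] xyaw 87.0 z [ 0.001  0.001 -1.   ] F [-5.   0.6 12.2] M [ 0.25  1.33 -0.2 ] w 0.0139 q7 -0.53
time: 11.88
ee_pos: [0.5541, 0.1266, 0.1259]
eef_rot: [0.661, 0.75, 0.001, 0.0]
ft_force: [-6.7, -0.2, 9.8]
width: 0.0138
t 11.88 tcp [0.5541 0.1266 0.1259] xyaw 97.2 z [ 0.002  0.001 -1.   ] F [-6.7 -0.2  9.8] M [-0.1   1.68 -0.19] w 0.0138 q7 -0.37
```

```bash
python3 -m inch '[{"offset":[0,-0.0003,0.0002],"turn":[0,0,-5],"fingers":0.0},{"offset":[0,0,0.0002],"turn":[0,0,-5],"fingers":0.0}]'
python3 -c "
from h import *
info()"
python3 -m inch '[{"offset":[0,0,0.0003],"turn":[0,0,-5],"fingers":0.0},{"offset":[0,0,0.0003],"turn":[0,0,-5],"fingers":0.0}]'
python3 -c "
from h import *
info()"
python3 -m inch '[{"offset":[0,0,0.0003],"turn":[0,0,-5],"fingers":0.0},{"offset":[0,0,0.0003],"turn":[0,0,-5],"fingers":0.0}]'
python3 -c "
from h import *
info()"
```

```text
time: 12.12
ee_pos: [0.5534, 0.1266, 0.1265]
eef_rot: [0.592, 0.806, 0.0, 0.0]
ft_force: [-3.7, 0.7, 3.0]
width: 0.0136
t 12.12 tcp [0.5534 0.1266 0.1265] xyaw 107.4 z [ 0.001 -0.    -1.   ] F [-3.7  0.7  3. ] M [ 0.11  0.91 -0.13] w 0.0136 q7 -0.20
time: 12.38
ee_pos: [0.553, 0.1264, 0.1269]
eef_rot: [0.518, 0.856, -0.0, 0.001]
ft_force: [-4.9, 0.0, 4.5]
width: 0.0137
t 12.38 tcp [0.553  0.1264 0.1269] xyaw 117.6 z [ 0.001 -0.001 -1.   ] F [-4.9  0.   4.5] M [ 0.05  1.1  -0.1 ] w 0.0137 q7 -0.03
time: 12.62
ee_pos: [0.5526, 0.126, 0.1274]
eef_rot: [0.44, 0.898, -0.001, 0.0]
ft_force: [-4.2, 0.2, 4.8]
width: 0.0135
t 12.62 tcp [0.5526 0.126  0.1274] xyaw 127.8 z [-0.    -0.003 -1.   ] F [-4.2  0.2  4.8] M [-0.03  1.16 -0.19] w 0.0135 q7 0.14
```

```bash
python3 -m inch '[{"offset":[0,0,0.0003],"turn":[0,0,-5],"fingers":0.0},{"offset":[0,0,0.0003],"turn":[0,0,-5],"fingers":0.0}]'
python3 -c "
from h import *
info()"
python3 -m inch '[{"offset":[0,0,0.0003],"turn":[0,0,-5],"fingers":0.0}]'
python3 -c "
from h import *
info()"
python3 -m inch '[{"offset":[0,0,0.0003],"turn":[0,0,-5],"fingers":0.0}]'
python3 -c "
from h import *
info()"
```

```text
time: 12.88
ee_pos: [0.5522, 0.1255, 0.1279]
eef_rot: [0.358, 0.934, -0.002, 0.0]
ft_force: [-4.3, -0.2, 5.7]
width: 0.0136
t 12.88 tcp [0.5522 0.1255 0.1279] xyaw 138.0 z [-0.001 -0.004 -1.   ] F [-4.3 -0.2  5.7] M [-0.03  1.08 -0.19] w 0.0136 q7 0.31
time: 13.0
ee_pos: [0.552, 0.1253, 0.1281]
eef_rot: [0.316, 0.949, -0.002, 0.0]
ft_force: [-3.7, 0.1, 4.1]
width: 0.0138
t 13.00 tcp [0.552  0.1253 0.1281] xyaw 143.1 z [-0.001 -0.005 -1.   ] F [-3.7  0.1  4.1] M [ 0.08  0.98 -0.2 ] w 0.0138 q7 0.39
time: 13.12
ee_pos: [0.5518, 0.125, 0.1283]
eef_rot: [0.274, 0.962, -0.003, -0.0]
ft_force: [-4.0, 0.9, 4.7]
width: 0.0136
t 13.12 tcp [0.5518 0.125  0.1283] xyaw 148.2 z [-0.002 -0.005 -1.   ] F [-4.   0.9  4.7] M [ 0.09  0.96 -0.16] w 0.0136 q7 0.47
```

```bash
python3 -m inch '[{"offset":[0,0,0.0003],"turn":[0,0,-5],"fingers":0.0}]'
python3 -c "
from h import *
s=info(); corr(s['ee_pos'],s and np.degrees(np.arctan2(*R.from_quat(s['eef_rot']).as_matrix()[[1,0],0])))"
python3 -m inch '[{"offset":[0,0,0.0003],"turn":[0,0,-5],"fingers":0.0}]'
python3 -c "
from h import *
info()"
python3 -m inch '[{"offset":[0,0,0.0003],"turn":[0,0,-5],"fingers":0.0}]'
python3 -c "
from h import *
info()"
```

```text
time: 13.25
ee_pos: [0.5515, 0.1247, 0.1283]
eef_rot: [0.231, 0.973, -0.003, -0.0]
ft_force: [-3.3, -0.3, 1.8]
width: 0.0136
t 13.25 tcp [0.5515 0.1247 0.1283] xyaw 153.3 z [-0.002 -0.006 -1.   ] F [-3.3 -0.3  1.8] M [ 0.12  0.78 -0.17] w 0.0136 q7 0.55
off [0. 0. 0.] turn [-0.37  0.04 -0.  ]
time: 13.38
ee_pos: [0.5513, 0.1245, 0.128]
eef_rot: [0.187, 0.982, -0.004, -0.001]
ft_force: [-3.7, 1.9, -2.5]
width: 0.0138
t 13.38 tcp [0.5513 0.1245 0.128 ] xyaw 158.4 z [-0.003 -0.007 -1.   ] F [-3.7  1.9 -2.5] M [ 0.35  0.49 -0.08] w 0.0138 q7 0.64
time: 13.5
ee_pos: [0.551, 0.1241, 0.1275]
eef_rot: [0.144, 0.99, -0.004, -0.001]
ft_force: [-0.5, 1.8, -2.9]
width: 0.0135
t 13.50 tcp [0.551  0.1241 0.1275] xyaw 163.5 z [-0.004 -0.007 -1.   ] F [-0.5  1.8 -2.9] M [0.68 0.23 0.01] w 0.0135 q7 0.72
```

Upward force vanished at about 91° of back-turn, which looks like the start edge. Going straight down, no turning, while squaring up.

```bash
python3 -m inch '[{"offset":[0,0,0.001],"turn":[-0.4,0.1,0],"fingers":0.0},{"offset":[0,0,0.001],"turn":[0,0,0],"fingers":0.0}]'
python3 -c "
from h import *
info()"
python3 -m inch '[{"offset":[0,0,0.0012],"turn":[0,0,0],"fingers":0.0},{"offset":[0,0,0.0012],"turn":[0,0,0],"fingers":0.0}]'
python3 -c "
from h import *
info()"
```

```text
time: 13.75
ee_pos: [0.551, 0.124, 0.1251]
eef_rot: [0.145, 0.989, 0.0, -0.002]
ft_force: [-0.1, 1.7, -3.0]
width: 0.0136
t 13.75 tcp [0.551  0.124  0.1251] xyaw 163.3 z [-0.003  0.001 -1.   ] F [-0.1  1.7 -3. ] M [ 0.56  0.13 -0.06] w 0.0136 q7 0.72
time: 14.0
ee_pos: [0.5511, 0.1241, 0.1227]
eef_rot: [0.147, 0.989, 0.0, -0.002]
ft_force: [-1.8, 1.5, -2.2]
width: 0.0137
t 14.00 tcp [0.5511 0.1241 0.1227] xyaw 163.1 z [-0.003  0.001 -1.   ] F [-1.8  1.5 -2.2] M [ 0.45  0.25 -0.04] w 0.0137 q7 0.72
```

```bash
python3 -m inch '[{"offset":[0,0,0.0008],"turn":[0,0,0],"fingers":0.0}]'
python3 -c "
from h import *
info()"
python3 -m inch '[{"offset":[0,0,0.0008],"turn":[0,0,0],"fingers":0.0}]'
python3 -c "
from h import *
info()"
python3 -m inch '[{"offset":[0,0,0.0006],"turn":[0,0,0],"fingers":0.0}]'
python3 -c "
from h import *
info()"
```

```text
time: 14.12
ee_pos: [0.5512, 0.1242, 0.1218]
eef_rot: [0.147, 0.989, 0.0, -0.002]
ft_force: [-0.2, 1.6, -2.3]
width: 0.0135
t 14.12 tcp [0.5512 0.1242 0.1218] xyaw 163.1 z [-0.003  0.001 -1.   ] F [-0.2  1.6 -2.3] M [ 0.62 -0.   -0.05] w 0.0135 q7 0.72
time: 14.25
ee_pos: [0.5513, 0.1244, 0.1214]
eef_rot: [0.147, 0.989, 0.0, -0.001]
ft_force: [-3.0, 1.0, 7.8]
width: 0.0135
t 14.25 tcp [0.5513 0.1244 0.1214] xyaw 163.1 z [-0.003  0.001 -1.   ] F [-3.   1.   7.8] M [ 0.17  0.85 -0.09] w 0.0135 q7 0.72
time: 14.38
ee_pos: [0.5513, 0.1244, 0.1214]
eef_rot: [0.147, 0.989, 0.0, -0.001]
ft_force: [-3.3, 0.0, 6.2]
width: 0.014
t 14.38 tcp [0.5513 0.1244 0.1214] xyaw 163.1 z [-0.002  0.001 -1.   ] F [-3.3  0.   6.2] M [ 0.11  0.91 -0.08] w 0.0140 q7 0.72
```

Dropped 6.9 mm into a start. Now screwing forward with light pressure.

```bash
python3 -m inch '[{"offset":[0,0,0.0003],"turn":[0,0,5],"fingers":0.0}]'
python3 -c "
from h import *
info()"
python3 -m inch '[{"offset":[0,0,0.0005],"turn":[0,0,5],"fingers":0.0}]'
python3 -c "
from h import *
info()"
python3 -m inch '[{"offset":[0,0,0.0005],"turn":[0,0,5],"fingers":0.0}]'
python3 -c "
from h import *
info()"
```

```text
time: 14.5
ee_pos: [0.5515, 0.1247, 0.1215]
eef_rot: [0.19, 0.982, 0.0, -0.001]
ft_force: [0.1, 2.6, -2.8]
width: 0.0137
t 14.50 tcp [0.5515 0.1247 0.1215] xyaw 158.0 z [-0.002  0.001 -1.   ] F [ 0.1  2.6 -2.8] M [ 0.54 -0.11  0.04] w 0.0137 q7 0.63
time: 14.62
ee_pos: [0.5517, 0.125, 0.1212]
eef_rot: [0.234, 0.972, 0.001, -0.001]
ft_force: [-0.3, 2.5, -1.1]
width: 0.0136
t 14.62 tcp [0.5517 0.125  0.1212] xyaw 152.9 z [-0.001  0.001 -1.   ] F [-0.3  2.5 -1.1] M [0.7  0.03 0.03] w 0.0136 q7 0.55
time: 14.75
ee_pos: [0.5518, 0.1254, 0.1209]
eef_rot: [0.278, 0.961, 0.001, -0.001]
ft_force: [-1.3, 3.4, 0.5]
width: 0.0134
t 14.75 tcp [0.5518 0.1254 0.1209] xyaw 147.7 z [-0.001  0.002 -1.   ] F [-1.3  3.4  0.5] M [ 0.63  0.12 -0.01] w 0.0134 q7 0.47
```

Going down with the thread. Continuing.

```bash
python3 -m inch '[{"offset":[0,0,0.0005],"turn":[0,0,5],"fingers":0.0},{"offset":[0,0,0.0005],"turn":[0,0,5],"fingers":0.0}]'
python3 -c "
from h import *
info()"
python3 -m inch '[{"offset":[0,0,0.0005],"turn":[0,0,5],"fingers":0.0},{"offset":[0,0,0.0005],"turn":[0,0,5],"fingers":0.0}]'
python3 -c "
from h import *
info()"
python3 -m inch '[{"offset":[0,0,0.0004],"turn":[0,0,5],"fingers":0.0}]'
python3 -c "
from h import *
info()"
python3 -m inch '[{"offset":[0,0,0.0004],"turn":[0,0,5],"fingers":0.0}]'
python3 -c "
from h import *
info()"
```

```text
time: 15.0
ee_pos: [0.5522, 0.1259, 0.1205]
eef_rot: [0.363, 0.932, 0.001, -0.0]
ft_force: [-0.7, 2.9, -0.1]
width: 0.0135
t 15.00 tcp [0.5522 0.1259 0.1205] xyaw 137.4 z [ 0.     0.002 -1.   ] F [-0.7  2.9 -0.1] M [0.47 0.07 0.08] w 0.0135 q7 0.30
time: 15.25
ee_pos: [0.5526, 0.1263, 0.12]
eef_rot: [0.445, 0.895, 0.001, 0.0]
ft_force: [-0.3, 2.2, 0.7]
width: 0.0139
t 15.25 tcp [0.5526 0.1263 0.12  ] xyaw 127.1 z [ 0.002  0.002 -1.   ] F [-0.3  2.2  0.7] M [ 0.43  0.04 -0.01] w 0.0139 q7 0.13
time: 15.38
ee_pos: [0.5528, 0.1263, 0.1197]
eef_rot: [0.485, 0.874, 0.001, 0.0]
ft_force: [-0.3, 1.2, -1.5]
width: 0.0139
t 15.38 tcp [0.5528 0.1263 0.1197] xyaw 121.9 z [ 0.002  0.002 -1.   ] F [-0.3  1.2 -1.5] M [0.37 0.01 0.05] w 0.0139 q7 0.04
time: 15.5
ee_pos: [0.553, 0.1264, 0.1195]
eef_rot: [0.524, 0.852, 0.002, 0.001]
ft_force: [-0.3, 1.9, -0.9]
width: 0.0139
t 15.50 tcp [0.553  0.1264 0.1195] xyaw 116.8 z [ 0.003  0.002 -1.   ] F [-0.3  1.9 -0.9] M [0.39 0.   0.09] w 0.0139 q7 -0.04
```

```bash
python3 -m inch '[{"offset":[0,0,0.0005],"turn":[0,0,5],"fingers":0.0}]'
python3 -c "
from h import *
info()"
python3 -m inch '[{"offset":[0,0,0.0005],"turn":[0,0,5],"fingers":0.0}]'
python3 -c "
from h import *
info()"
python3 -m inch '[{"offset":[0,0,0.0005],"turn":[0,0,5],"fingers":0.0}]'
python3 -c "
from h import *
info()"
python3 -m inch '[{"offset":[0,0,0.0004],"turn":[0,0,5],"fingers":0.0}]'
python3 -c "
from h import *
info()"
```

```text
time: 15.62
ee_pos: [0.5532, 0.1265, 0.1193]
eef_rot: [0.562, 0.827, 0.002, 0.001]
ft_force: [0.7, 1.9, -0.3]
width: 0.0138
t 15.62 tcp [0.5532 0.1265 0.1193] xyaw 111.6 z [ 0.003  0.002 -1.   ] F [ 0.7  1.9 -0.3] M [0.44 0.01 0.01] w 0.0138 q7 -0.13
time: 15.75
ee_pos: [0.5536, 0.1266, 0.1191]
eef_rot: [0.599, 0.801, 0.002, 0.001]
ft_force: [-0.1, 1.4, 1.2]
width: 0.0133
t 15.75 tcp [0.5536 0.1266 0.1191] xyaw 106.4 z [ 0.004  0.002 -1.   ] F [-0.1  1.4  1.2] M [0.36 0.14 0.09] w 0.0133 q7 -0.21
time: 15.88
ee_pos: [0.5538, 0.1267, 0.1191]
eef_rot: [0.634, 0.773, 0.002, 0.001]
ft_force: [-2.6, 2.4, 3.0]
width: 0.0138
t 15.88 tcp [0.5538 0.1267 0.1191] xyaw 101.3 z [ 0.005  0.002 -1.   ] F [-2.6  2.4  3. ] M [0.29 0.4  0.13] w 0.0138 q7 -0.30
time: 16.0
ee_pos: [0.5541, 0.1267, 0.1191]
eef_rot: [0.668, 0.744, 0.003, 0.001]
ft_force: [-1.2, 0.7, 2.9]
width: 0.0136
t 16.00 tcp [0.5541 0.1267 0.1191] xyaw 96.1 z [ 0.006  0.002 -1.   ] F [-1.2  0.7  2.9] M [0.16 0.39 0.11] w 0.0136 q7 -0.39
```

The flange has met the face (z stopped at 0.1191, as predicted). Squaring up and snugging gently.

```bash
python3 -c "
from h import *
s=info(); corr(s['ee_pos'],96.1)"
python3 -m inch '[{"offset":[0,0,0.0003],"turn":[0.3,0.1,4],"fingers":0.0}]'
python3 -c "
from h import *
s=info()"
python3 -m inch '[{"offset":[0,0,0.0003],"turn":[0,0,4],"fingers":0.0}]'
python3 -c "
from h import *
s=info()"
python3 -m inch '[{"offset":[0,0,0.0003],"turn":[0,0,4],"fingers":0.0}]'
python3 -c "
from h import *
s=info(); corr(s['ee_pos'],84)"
```

```text
t 16.00 tcp [0.5541 0.1267 0.1191] xyaw 96.1 z [ 0.006  0.002 -1.   ] F [-1.2  0.7  2.9] M [0.16 0.39 0.11] w 0.0136 q7 -0.39
off [0. 0. 0.] turn [ 0.33 -0.07  0.03]
time: 16.12
ee_pos: [0.5543, 0.1266, 0.1191]
eef_rot: [0.695, 0.719, 0.001, -0.001]
ft_force: [0.4, 1.8, 0.3]
width: 0.0135
t 16.12 tcp [0.5543 0.1266 0.1191] xyaw 92.0 z [ 0.001  0.003 -1.   ] F [0.4 1.8 0.3] M [ 0.34 -0.05  0.05] w 0.0135 q7 -0.45
time: 16.25
ee_pos: [0.5546, 0.1267, 0.1191]
eef_rot: [0.72, 0.694, 0.001, -0.001]
ft_force: [-0.7, 0.9, -0.6]
width: 0.0133
t 16.25 tcp [0.5546 0.1267 0.1191] xyaw 87.9 z [ 0.001  0.003 -1.   ] F [-0.7  0.9 -0.6] M [0.26 0.14 0.12] w 0.0133 q7 -0.52
time: 16.38
ee_pos: [0.5547, 0.1268, 0.119]
eef_rot: [0.745, 0.668, 0.001, -0.0]
ft_force: [-2.0, 1.5, 0.7]
width: 0.0136
t 16.38 tcp [0.5547 0.1268 0.119 ] xyaw 83.8 z [ 0.002  0.002 -1.   ] F [-2.   1.5  0.7] M [0.21 0.38 0.28] w 0.0136 q7 -0.59
off [0. 0. 0.] turn [ 0.08 -0.15 -0.25]
```

```bash
python3 -m inch '[{"offset":[0,0,0.0003],"turn":[0,-0.1,3],"fingers":0.0}]'
python3 -c "
from h import *
s=info()"
python3 -m inch '[{"offset":[0,0,0],"turn":[0,0,0],"fingers":0.0},{"offset":[0,0,0],"turn":[0,0,0],"fingers":0.0}]'
python3 -c "
from h import *
s=info()"
```

```text
time: 16.5
ee_pos: [0.5547, 0.1268, 0.119]
eef_rot: [0.762, 0.647, 0.001, 0.0]
ft_force: [-1.5, 1.6, 1.2]
width: 0.0137
t 16.50 tcp [0.5547 0.1268 0.119 ] xyaw 80.7 z [ 0.002  0.    -1.   ] F [-1.5  1.6  1.2] M [0.22 0.39 0.51] w 0.0137 q7 -0.64
time: 16.75
ee_pos: [0.5547, 0.1268, 0.119]
eef_rot: [0.762, 0.648, 0.001, 0.001]
ft_force: [-0.7, 1.2, -1.0]
width: 0.0136
t 16.75 tcp [0.5547 0.1268 0.119 ] xyaw 80.8 z [ 0.002 -0.    -1.   ] F [-0.7  1.2 -1. ] M [0.32 0.18 0.25] w 0.0136 q7 -0.64
```

Snug at 0.5 N m. Releasing and backing straight up.

```bash
python3 -m inch '[{"offset":[0,0,0],"turn":[0,0,0],"fingers":0.05},{"offset":[0,0,0],"turn":[0,0,0],"fingers":0.05},{"offset":[0,0,0],"turn":[0,0,0],"fingers":0.05},{"offset":[0,0,0],"turn":[0,0,0],"fingers":0.05}]'
python3 -c "
from h import *
s=info()"
python3 -m inch '[{"offset":[0,0,-0.01],"turn":[0,0,0],"fingers":0.05},{"offset":[0,0,-0.03],"turn":[0,0,0],"fingers":0.05},{"offset":[0,0,-0.05],"turn":[0,0,0],"fingers":0.05},{"offset":[-0.05,0,-0.01],"turn":[0,0,0],"fingers":0.05},{"offset":[-0.06,0,0],"turn":[0,0,0],"fingers":0.05}]'
python3 -m inch '[{"offset":[-0.06,0,0],"turn":[0,0,0],"fingers":0.05},{"offset":[-0.06,0,0],"turn":[0,0,0],"fingers":0.05},{"offset":[0,0,0],"turn":[0,0,0],"fingers":0.05},{"offset":[0,0,0],"turn":[0,0,0],"fingers":0.05}]'
python3 - <<'E'
from h import *
s=info(); a=snap('top','t9'); b=snap('scene','s9'); q=np.array([.554,.1245,.105])
o=[]
for c,im in(('top',a),('scene',b)):
  u,v=proj(q,c); x,y=int(u)-40,int(v)-40; o.append(cv2.resize(im[y:y+80,x:x+80],(400,400),interpolation=cv2.INTER_CUBIC))
cv2.imwrite('pics/c9.png',np.hstack(o)[:,:,::-1])
for n in('cap_c','blank_c'): print(n,[(round(d['score'],2),np.round(d['extent'])) for d in r.cut_out(n,'scene')][:1])
E
```

```text
time: 17.25
ee_pos: [0.5557, 0.1256, 0.1195]
eef_rot: [0.762, 0.648, 0.001, 0.001]
ft_force: [0.0, -0.3, -0.3]
width: 0.0451
t 17.25 tcp [0.5557 0.1256 0.1195] xyaw 80.8 z [ 0.003 -0.001 -1.   ] F [ 0.  -0.3 -0.3] M [-0.03 -0.1  -0.  ] w 0.0451 q7 -0.64
time: 17.88
ee_pos: [0.5379, 0.0202, 0.2257]
eef_rot: [0.759, 0.652, 0.003, 0.001]
ft_force: [0.2, -0.2, 0.5]
width: 0.05
time: 18.38
ee_pos: [0.5186, -0.1064, 0.2292]
eef_rot: [0.761, 0.649, 0.004, 0.004]
ft_force: [-0.2, 0.8, 0.2]
width: 0.0499
t 18.38 tcp [ 0.5186 -0.1064  0.2292] xyaw 81.0 z [ 0.01  -0.001 -1.   ] F [-0.2  0.8  0.2] M [ 0.05 -0.08  0.01] w 0.0499 q7 -0.10
cap_c [(0.62, array([222., 212., 248., 236.]))]
blank_c [(0.9, array([213., 181., 239., 207.]))]
```

View pics/c9.png

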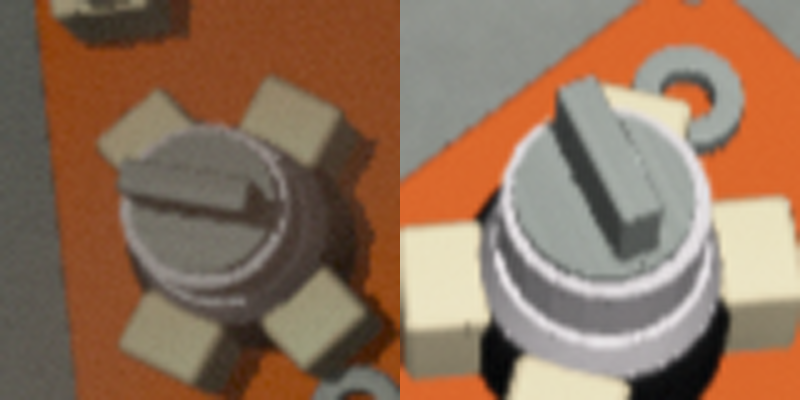

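The flange sits flush and centred on the port face with no gap in either view. The cap and blank are unmoved, and the robot is clear. Handing in.

```bash
python3 -c "
from bench import r
print(r.close_job())"
```

```text
the job is handed in; nothing more can be done
None
```

The steel plug is screwed into the port with its flange down on the face, and I have handed the job in at about 18.5 s of robot time.

- **Finding the start:** I set the plug square on the thread and turned it back about 91° under light pressure. It then dropped about 7 mm into a thread start.
- **Screwing home:** I turned it forward about 82°. The tool stopped sinking at z = 0.119, the height expected for a seated flange, and the plug was snug at about 0.5 N m. I then let go and backed straight off.
- **Last checks:** The top and scene pictures show the flange flush and centred, with no visible gap. The other two stoppers read within 3 pixels of where they were, and the wrist force is near zero.

**What went wrong on the way:**
- The first grasp closed about 5 mm off centre and pushed on the plug with roughly 28 N at the wrist. I opened, re-centred and gripped again.
- First contact with the thread briefly reached about 28 N (about 31 N allowing for the plug's weight). An early part of the back-turn pressed at about 13 to 16 N. Both are above the 3 to 10 N asked for, but well under the 120 N limit.
- The first rough estimate of the port from the top camera was about 10 mm off. I corrected it with the wrist view, and the corrected position fitted all three cameras.

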